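# Lay the puck mold ready for pouring

## Task

The steel wax puck mold stands on end on the aluminium pouring plate; get it ready for pouring by pushing alone. Push it over so that it lies on its back with its two round cavities facing up, then push it along the plate until its end is fully home and square against the stop rail, with the whole mold on the plate. Do not lift the mold at any time, and leave the dish, the brush and the edge tool where they are.

Things in the scene. Friction and masses are not known exactly. Their poses are not given: they have to be found in the camera images.
- mold: loose steel block 30 x 70 x 100 mm, 0.45 to 0.8 kg, standing on a 30 x 70 mm end on the pouring plate. Origin: centre of that end; z along the 100 mm length (up at the start), y along the 70 mm width, x out of the plain back. Two round cavities, 38 mm wide, in the opposite (-x) face; at the start they face away from the stop rail, within 0.2 rad of square.
- mold_center (a point): centre of the mold, on its z axis 50 mm from the origin; 58 mm above the bench standing, 23 mm lying. Pushed high on the cavity face towards the rail (1 to 2 N) the mold tips over its back's lower edge and, leant past 17 degrees, falls on its back, its far end then 15 to 50 mm short of the rail. Lying, it slides at 1 to 5 N.
- pour_plate: fixed aluminium plate 240 x 140 mm, 8 mm thick, on the bench. Origin: centre of its underside; x along the 240 mm towards the stop rail, z up. The rail is a bar across the whole width at the +x end: its inner face is at x = 100 mm, 12 mm thick, 20 mm above the plate. The lying mold is home with mold_center at x = 50 mm.
- dish: loose white ceramic bowl, 90 mm across, 35 mm high, beside the plate; origin at the centre of its underside; leave alone
- brush: loose blue-bristled brush with a wooden back, 120 x 48 x 38 mm, bristles down, beside the plate; origin at the centre of its underside; leave alone
- edge_tool: loose grey titanium edge tool, 90 x 34 x 28 mm, beside the plate; origin at the centre of its underside; leave alone
Things that resemble listed ones, but are neither listed nor needed, are in the scene too. Leave any green look-alike of the mold alone.

How it is judged:
On the way:
1. the mold lies on its back, cavities up (angle between mold's own x axis and vertical above 3.04 rad and height (world z) of mold_center below 0.03 m), for 0.2 s.
At the end, for the whole second after the job is handed in: The mold lies at rest flat on its back on the plate, cavities up (within 4 degrees), one short end against the stop rail (centre within 3.5 mm of home, square within 0.06 rad), not hanging over the plate's sides by more than 2 mm; dish, brush and edge tool within 20 mm of where they were (angle between mold's own x axis and vertical above 3.07 rad and z of mold_center in the frame of pour_plate below 0.027 m and x of mold_center in the frame of pour_plate between 0.0465 and 0.054 m and y of mold_center in the frame of pour_plate between -0.037 and 0.037 m and angle between the z axis of mold and the x axis of pour_plate, either way round below 0.06 rad and linear speed of mold below 0.01 m/s and distance of each of dish, brush, edge_tool from where it was at the start of the episode below 0.02 m); the robot touches nothing.
It fails at once if the mold is lifted (height (world z) of mold_center above 0.073 m or (angle between mold's own x axis and vertical above 2.95 rad and height (world z) of mold_center above 0.042 m)).
It fails at once if the dish, brush or edge tool is moved (distance of any of dish, brush, edge_tool from where it was at the start of the episode above 0.02 m).
It also fails if it takes over 40 s, if anything falls off the work surface, if the arm or the gripper's body presses on something with over 40 N, if the wrist force passes 120 N, or if a joint passes its speed limit or range.

## Robot

A 7-joint arm with a two-finger parallel gripper is mounted at the origin on the work surface. World frame = base frame: x ahead of the robot, y to its left, z up, the work surface at z = 0. Lengths are in m, angles in rad, forces in N, time in s.
With the tool pointing down it reaches from about 0.425 to 0.875 m from the base axis. Payload 4.7 kg.
Tool frame: the origin (TCP) lies on the centre line of the jaws, within the pads' length; the fingertips stand ahead of it and the grasp point (between the pads) lies 2 mm behind it (nose_length is the z of the fingertips in the tool frame, in m); z points along the fingers, y is the line along which they close (so a half turn about z gives the same grasp; the last joint's range is limited). The gripper opens to 87 mm and grips with 3 to 60 N. Pads are 19 mm wide; open, the fingers measure 117 mm over their backs; the gripper's body (75 mm by 190 mm) begins 51 mm behind the grasp point.
Start: joints at [-1.216, 0.321, -0.07, 1.45, 0.023, 1.371, -0.057], TCP at [0.217, 0.613, 0.24] pointing down, gripper open.
Joint ranges: [-2.86, 2.86], [-0.3, 2.09], [-1.38, 1.24], [0.06, 2.45], [-1.56, 4.7], [0.09, 2.05], [-2.69, 2.69]. Speed limits (rad/s): [2.57, 2.57, 3.14, 3.14, 3.14, 3.14, 3.14].

## Interface

Orientations are given as a rotation vector (axis times angle).
In Python, from bench import * gives the robot as it stands.
- The arm moves only by the tool send_rows, never from a script. Its arguments are lists of equal length, an entry for each row: "xyz": the shift along the tool's x, y, z in mm, a list of three; "dr": the turn, a rotation vector about the tool's x, y, z in rad, a list of three. A call has exactly 10 rows; each row is the pose to reach, as a shift and turn from the pose commanded when the call began, along the tool's axes at that moment; what a row does not reach only later rows make up. A row lasts 1/12 s, in which the tool goes at most 41.7 mm and 7.16 degrees, less where a joint would pass 70% of its speed; a pose out of reach is approached as far as the arm can. A call with a gripper value outside its range is refused whole. "jaw" is the finger opening in mm, from 0 to 87, set as the call begins (left out, the last holds). The fingers move at their own pace and stop on an object; "grip_force" is the grip in N (left out, the last holds). Time passes only in rows, so rows that repeat a pose let the fingers close, or fill a call up. It gives the time, the measured TCP pose, the force, the opening and the grip force at its end, in the units of the state.
- get_state(): the state, without advancing time (a new reading comes with each control period).
- get_image(name): name is "scene" or "top" or "wrist"; returns the picture (400x640x3 uint8, red, green, blue); there is no depth.
- calibration(name): a dict with "vfov" (degrees; the focal length in pixels is half the picture's height over the tangent of half this angle, whatever the lens; pixels are square), "cx", "cy" (the principal point, pixels), "rvec" (rotation vector, rad) and "tvec" (3), from world to camera coordinates, as OpenCV has them; the wrist camera has in their place "hand_eye" (4x4, takes a point from camera to tool coordinates, whose origin is the TCP and whose axes are the flange's). Camera axes: x right, y down, z forward; pixel columns grow to the right and rows downward; lengths in m; the calibration is good to about 2 mm. A picture is of the moment at which its call begins: read the wrist's pose just before it. calibration takes no time and is no camera call.
- close_job(): hands the job in; it is judged then, once.
The state is a dict: "time": time; "joint_positions": joint angles; "qd": joint speeds; "joint_torque": joint torques, N m; "position": TCP position; "tool_rot": TCP orientation; "ft_force": force on the tool from outside, world axes, zero at the start; "torque": the same for the moment, N m; "grip_width": opening from 0.0 (shut) to 1.0 (fully open); "grip_force": force on a finger pad.
Only numpy, scipy, OpenCV 4.12 (cv2) and the standard library are available. Lean on these libraries where they do the work, as an engineer would, in place of code of your own. Each camera call takes 0.05 s, during which the arm holds its last target. There are 200 camera calls.

## Working session

There is one attempt and no reset: what is moved stays moved. The work goes in short steps, Python scripts to look and compute and a tool call to move; the robot and the scene stay as the last step left them, time stands still between calls to the robot, and variables do not carry over. Pictures are saved under pics/ and viewed, at most 10 in all, crops included, and the job is handed in when it is done.

Besides the shell and the picture viewer there is one more tool, called after ">>>" as a command line: name --argument value ..., lists and objects as JSON in quotes. send_rows: Moves the arm, as the interface text tells. Its arguments: {"type":"object","properties":{"xyz":{"type":"array"},"dr":{"type":"array"},"jaw":{"type":"number"},"grip_force":{"type":"number"}},"required":["xyz","dr"]}

```bash
mkdir -p pics
cat > h.py <<'E'
from bench import *
import numpy as np, cv2
from scipy.spatial.transform import Rotation as R
def cam(n):
    c=calibration(n); f=200/np.tan(np.radians(c["vfov"])/2)
    K=np.array([[f,0,c["cx"]],[0,f,c["cy"]],[0,0,1.]]); return c,K
def rays(n,px):
    c,K=cam(n); Rm=R.from_rotvec(c["rvec"]).as_matrix(); o=-Rm.T@np.array(c["tvec"])
    d=(Rm.T@np.linalg.inv(K)@np.c_[np.atleast_2d(px).astype(float),np.ones(len(np.atleast_2d(px)))].T).T
    return o,d
def onplane(n,px,z):
    o,d=rays(n,px); return o+d*((z-o[2])/d[:,2])[:,None]
def save(n,f):
    im=get_image(n); cv2.imwrite("pics/"+f,im[...,::-1]); return im
E
python3 - <<'E'
from h import *
s=get_state(); print(s); print({n:calibration(n) for n in("scene","top","wrist")})
save("top","top0.png"); save("scene","scene0.png")
E
```

```text
{'time': 0.0, 'joint_positions': array([-1.21589654,  0.32181153, -0.07007629,  1.45171185,  0.02259284,
        1.37077769, -0.05691463]), 'qd': array([ 0.00052923, -0.00026166, -0.00019056,  0.000713  , -0.00120997,
        0.00176168, -0.00050763]), 'joint_torque': array([-2.47029431e-05, -4.91283882e+01, -4.04010639e-01, -3.12530029e+01,
       -6.39976957e-02,  4.35311103e-02,  1.65071133e-04]), 'position': array([0.21712713, 0.61209823, 0.23845036]), 'tool_rot': array([-5.32689314e-01, -3.09586533e+00,  2.99626730e-03]), 'ft_force': array([-0.07023216, -0.28747626,  0.46009272]), 'torque': array([ 0.02881702, -0.00210943, -0.03738533]), 'grip_force': 0.0, 'grip_width': 1.002426701127016}
{'scene': {'vfov': 49.062175610782546, 'cx': 310.8912090656233, 'cy': 195.54080626798884, 'rvec': array([ 1.11232972,  2.4627419 , -0.94683057]), 'tvec': array([ 0.34540944, -0.24859748,  1.42289058])}, 'top': {'vfov': 51.96782285003377, 'cx': 325.2025918516841, 'cy': 197.69237420274106, 'rvec': array([ 2.13031175, -2.1034128 ,  0.19581693]), 'tvec': array([-3.22244739e-04,  5.53422719e-01,  9.59087738e-01])}, 'wrist': {'vfov': 69.67849673386583, 'cx': 322.78740016817187, 'cy': 199.7843088417545, 'hand_eye': array([[ 1.61637910e-04, -9.70423156e-01, -2.41410172e-01,
         6.53264296e-02],
       [ 9.99998573e-01,  5.62796124e-04, -1.59277759e-03,
         4.15035634e-05],
       [ 1.68153296e-03, -2.41409570e-01,  9.70421863e-01,
        -1.46142616e-01],
       [ 0.00000000e+00,  0.00000000e+00,  0.00000000e+00,
         1.00000000e+00]])}}
```

View pics/top0.png

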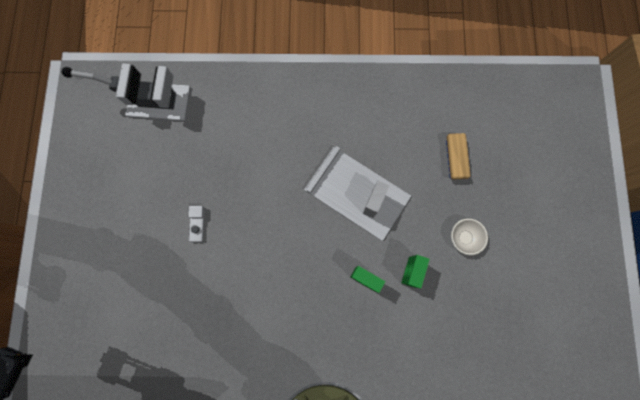

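View pics/scene0.png

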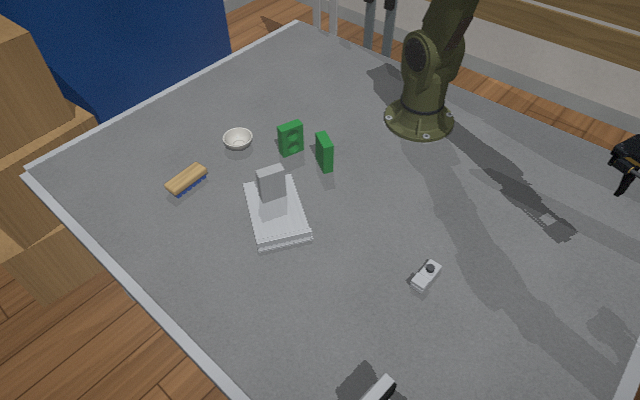

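The top view shows the grey mold at about (376,198), standing on the plate at (360,193). The rail runs from (336,149) to (306,190). Three things could be the mold: the grey block at (376,198), a green block at (416,271) and another green block at (368,279). The grey one is steel and stands on the plate, so it fits. I'll check this in a crop.

Run:
```python
from h import *
a=cv2.imread("pics/top0.png"); b=cv2.imread("pics/scene0.png")
c1=cv2.resize(a[135:255,290:425],None,fx=4.2,fy=4.2,interpolation=cv2.INTER_CUBIC)
c2=cv2.resize(b[155:255,235:320],None,fx=2.6,fy=2.6,interpolation=cv2.INTER_CUBIC)
o=np.zeros((504,800,3),np.uint8);o[:c1.shape[0],:c1.shape[1]]=c1[:504,:567]; o[:c2.shape[0],570:570+c2.shape[1]]=c2[:,:230]
cv2.imwrite("pics/crop1.png",o); print(c1.shape,c2.shape)
```

```text
(504, 567, 3) (260, 221, 3)
```

View pics/crop1.png

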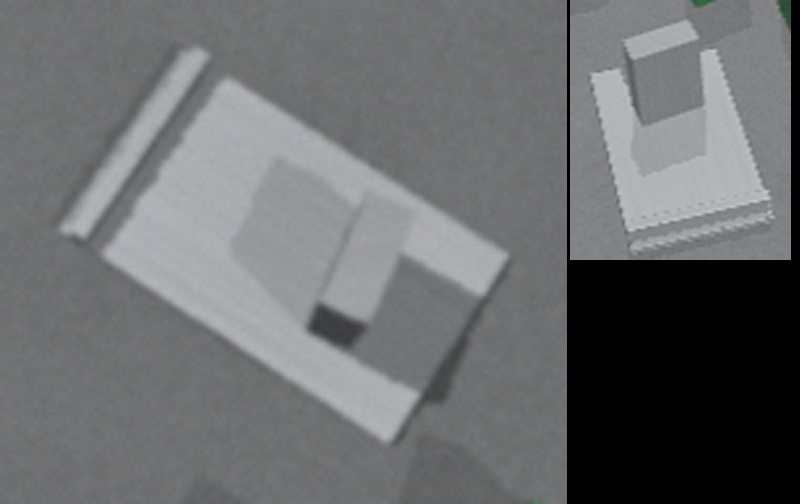

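The crop shows the grey block standing on the plate. Its top face has corners at crop (367,193), (416,212), (373,323) and (318,302), and its plain back faces the rail. It is the mold, and the green ones are the look-alikes.

```bash
cat >> h.py <<'E'
def cr(p): return (np.array(p,float)+.5)/4.2-.5+[290,135]
E
python3 - <<'E'
from h import *
np.set_printoptions(precision=4,suppress=True)
t=onplane("top",cr([(367,193),(416,212),(373,323),(318,302)]),.108);print(t)
print([np.linalg.norm(t[i]-t[i-1]) for i in range(4)],t.mean(0))
p=onplane("top",cr([(508,258),(392,442)]),.008)
r=onplane("top",cr([(62,230),(85,238),(210,55),(185,47)]),.028);print(p,r)
print(np.linalg.norm(p[0]-p[1]), [np.linalg.norm(r[i]-r[i-1]) for i in range(4)])
E1=p.mean(0); E2=r[1:3].mean(0);E1[2]=E2[2]=0; L=np.linalg.norm(E2-E1)
u=(E2-E1)/L; print("L(inner face to end, exp .22)",L,u,np.degrees(np.arctan2(u[1],u[0])))
c=E1+u*.12; v=np.array([-u[1],u[0],0]); print("plate c",c)
m=t.mean(0)-c; print("mold in plate",m@u,m@v)
w=t[0]+t[1]-t[2]-t[3]; print("mold width dir vs plate y, deg",np.degrees(np.arctan2(w@u,w@v)))
d=p[0]-p[1];print("plate end dir",np.degrees(np.arctan2(d@u,d@v))); d=r[2]-r[1];print(np.degrees(np.arctan2(d@u,d@v)))
for n,px,z in(("dish",(469,237),.035),("dish edge",(453,237),.035),("brush",(457,156),.038),("g1",(416,258),.1),("g2",(368,275),.1),("et",(196,222),.028)): print(n,onplane("top",px,z))
E
```

```text
[[ 0.5852 -0.1149  0.108 ]
 [ 0.5746 -0.1421  0.108 ]
 [ 0.5116 -0.1174  0.108 ]
 [ 0.523  -0.0872  0.108 ]]
[np.float64(0.06808254304659107), np.float64(0.029178194273861938), np.float64(0.06765477520518114), np.float64(0.0322939813650433)] [ 0.5486 -0.1154  0.108 ]
[[ 0.5692 -0.2129  0.008 ]
 [ 0.4554 -0.1403  0.008 ]] [[ 0.5792  0.0601  0.028 ]
 [ 0.5744  0.0461  0.028 ]
 [ 0.6907 -0.0287  0.028 ]
 [ 0.6957 -0.0132  0.028 ]]
0.134989440207579 [np.float64(0.13763610088869555), np.float64(0.014812777215727766), np.float64(0.13824214831593196), np.float64(0.016252263265293377)]
L(inner face to end, exp .22) 0.2209155797347342 [0.5443 0.8389 0.    ] 57.02148555219211
plate c [ 0.5776 -0.0759  0.    ]
mold in plate -0.04891888936029771 0.0028573042457920757
mold width dir vs plate y, deg 169.73567828204273
plate end dir 179.59209515452562
179.76417418463302
dish [[ 0.4627 -0.3483  0.035 ]]
dish edge [[ 0.4622 -0.309   0.035 ]]
brush [[ 0.6688 -0.3278  0.038 ]]
g1 [[ 0.4066 -0.2029  0.1   ]]
g2 [[ 0.367  -0.0931  0.1   ]]
et [[0.4923 0.33   0.028 ]]
```

```bash
cat >> h.py <<'E'
C=np.array([.5776,-.0759,0]); TH=np.radians(57.02)   # plate
U=np.array([np.cos(TH),np.sin(TH),0]); V=np.array([-U[1],U[0],0])
def pl(x,y,z): return C+x*U+y*V+[0,0,z]
def down(yaw): # tool x along yaw (world deg), z down
    a=np.radians(yaw); return R.from_matrix(np.array([[np.cos(a),np.sin(a),0],[np.sin(a),-np.cos(a),0],[0,0,-1.]]))
def to(p,yaw):
    s=get_state(); Rt=R.from_rotvec(s["tool_rot"])
    print("t",round(s["time"],2),"at",s["position"].round(4),"F",s["ft_force"].round(2))
    print("shift",(Rt.inv().apply(p-s["position"])*1000).round(1),"dr",(Rt.inv()*down(yaw)).as_rotvec().round(3))
E
python3 - <<'E'
from h import *
import bench
print(nose_length if 'nose_length' in globals() else [x for x in dir(bench) if x[0]!='_'])
to(np.array([.47,.24,.24]),115)
E
```

```text
0.017
t 0.1 at [0.2172 0.6122 0.2386] F [ 0.78  0.53 -0.35]
shift [-362.7 -266.3   -1. ] dr [-0.002  0.001  0.794]
```

>>> send_rows --xyz '[[-36, -27, 0], [-72, -54, 0], [-108, -80, 0], [-145, -107, 0], [-181, -134, 0], [-217, -160, 0], [-253, -187, 0], [-290, -213, 0], [-326, -240, 0], [-360, -266, 0]]' --dr '[[0, 0, 0.08], [0, 0, 0.16], [0, 0, 0.24], [0, 0, 0.32], [0, 0, 0.4], [0, 0, 0.48], [0, 0, 0.56], [0, 0, 0.64], [0, 0, 0.72], [0, 0, 0.79]]' --jaw 30

```text
time: 0.93
position: [0.4512, 0.2654, 0.2394]
tool_rot: [-1.688, -2.649, -0.0]
ft_force: [0.3, 0.9, 0.6]
grip_width: 0.37
grip_force: 0.0
```

Run:
```python
from h import *
f=np.array([.386,.9225,0]); to(np.array([.5486,-.1154,.17])-.055*f,67.3)
```

```text
t 0.93 at [0.4512 0.2654 0.2394] F [0.34 0.92 0.6 ]
shift [-423.4 -113.3   69.3] dr [-0.    -0.     0.832]
```

>>> send_rows --xyz '[[-40, -11, 0], [-80, -22, 0], [-120, -33, 0], [-160, -44, 0], [-200, -55, 0], [-240, -66, 0], [-280, -77, 0], [-320, -88, 0], [-360, -99, 0], [-400, -108, 0]]' --dr '[[0, 0, 0.083], [0, 0, 0.166], [0, 0, 0.25], [0, 0, 0.333], [0, 0, 0.416], [0, 0, 0.5], [0, 0, 0.58], [0, 0, 0.67], [0, 0, 0.75], [0, 0, 0.832]]'

```text
time: 1.77
position: [0.5228, -0.1426, 0.2396]
tool_rot: [-2.615, -1.741, -0.001]
ft_force: [1.1, 0.2, -0.3]
grip_width: 0.347
grip_force: 0.0
```

Run:
```python
from h import *
f=np.array([.386,.9225,0]); to(np.array([.5486,-.1154,.17])-.055*f,67.3)
save("wrist","w1.png")
```

```text
t 1.77 at [ 0.5228 -0.1426  0.2396] F [ 1.06  0.21 -0.32]
shift [-20.   13.3  69.6] dr [-0.    -0.001  0.   ]
```

View pics/w1.png

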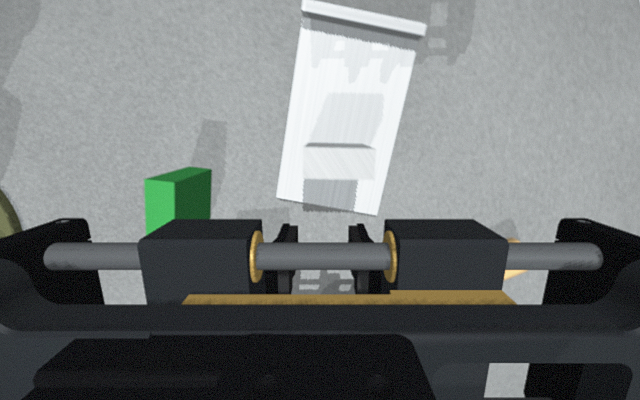

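The wrist view shows the mold's top face at about (303–375, 145–180), square to the tool. It sits slightly right of the finger line at x≈323, which matches the computed +13 mm sideways shift. The view also confirms the mold's position.

>>> send_rows --xyz '[[-20, 13, 0], [-20, 13, 30], [-20, 13, 60], [-20, 13, 90], [-20, 13, 110], [-20, 13, 125], [-20, 13, 125], [-20, 13, 125], [-20, 13, 125], [-20, 13, 125]]' --dr '[[0, 0, 0], [0, 0, 0], [0, 0, 0], [0, 0, 0], [0, 0, 0], [0, 0, 0], [0, 0, 0], [0, 0, 0], [0, 0, 0], [0, 0, 0]]'

```text
time: 2.65
position: [0.5287, -0.1641, 0.116]
tool_rot: [2.61, 1.746, 0.003]
ft_force: [-0.2, -0.4, 0.6]
grip_width: 0.344
grip_force: 0.0
```

Run:
```python
from h import *
f=np.array([.386,.9225,0]); to(np.array([.5486,-.1154,.114])-.025*f,67.3)
```

```text
t 2.65 at [ 0.5287 -0.1641  0.116 ] F [-0.17 -0.39  0.63]
shift [27.6 -0.3  2. ] dr [ 0.002 -0.001  0.004]
```

>>> send_rows --xyz '[[8, 0, 2], [16, 0, 2], [20, 0, 2], [24, 0, 2], [28, 0, 2], [31, 0, 2], [34, 0, 2], [37, 0, 2], [40, 0, 2], [42, 0, 2]]' --dr '[[0, 0, 0], [0, 0, 0], [0, 0, 0], [0, 0, 0], [0, 0, 0], [0, 0, 0], [0, 0, 0], [0, 0, 0], [0, 0, 0], [0, 0, 0]]'

```text
time: 3.48
position: [0.5439, -0.1245, 0.1125]
tool_rot: [-2.611, -1.746, -0.001]
ft_force: [-0.5, -0.7, 0.1]
grip_width: 0.346
grip_force: 0.2
```

Run:
```python
from h import *
save("wrist","w2.png"); save("scene","s2.png")
a=cv2.imread("pics/w2.png")[0:240,170:490]; b=cv2.imread("pics/s2.png")[120:270,200:360]
o=np.zeros((300,660,3),np.uint8); o[:240,:320]=a; o[:300,330:650]=cv2.resize(b,None,fx=2,fy=2)
cv2.imwrite("pics/c2.png",o)
```

```text
(no output)
```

View pics/c2.png

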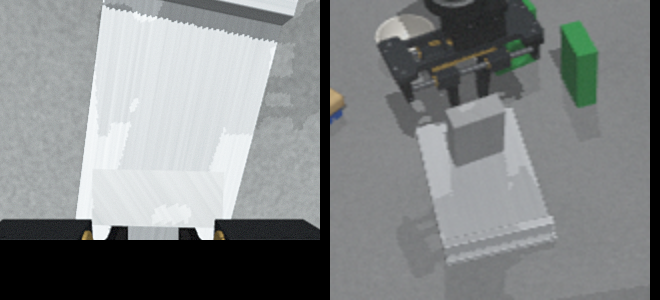

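The wrist and scene crops show both fingers at the cavity face near the top edge. The mold is still nearly upright and square to the fingers, so I'll keep pushing.

>>> send_rows --xyz '[[3, 0, 0], [6, 0, 0], [9, 0, 0], [12, 0, 0], [15, 0, 0], [18, 0, 0], [20, 0, 0], [22, 0, 0], [24, 0, 0], [26, 0, 0]]' --dr '[[0, 0, 0], [0, 0, 0], [0, 0, 0], [0, 0, 0], [0, 0, 0], [0, 0, 0], [0, 0, 0], [0, 0, 0], [0, 0, 0], [0, 0, 0]]'

```text
time: 4.42
position: [0.5537, -0.101, 0.1126]
tool_rot: [-2.612, -1.746, -0.0]
ft_force: [-0.1, 0.1, -0.2]
grip_width: 0.348
grip_force: 0.0
```

Run:
```python
from h import *
print(get_state()["ft_force"])
save("wrist","w3.png"); save("scene","s3.png")
a=cv2.imread("pics/w3.png")[0:240,170:490]; b=cv2.imread("pics/s3.png")[120:270,200:360]
o=np.zeros((300,660,3),np.uint8); o[:240,:320]=a; o[:300,330:650]=cv2.resize(b,None,fx=2,fy=2)
cv2.imwrite("pics/c3.png",o)
```

```text
[-0.07912814  0.05933919 -0.20842741]
```

View pics/c3.png

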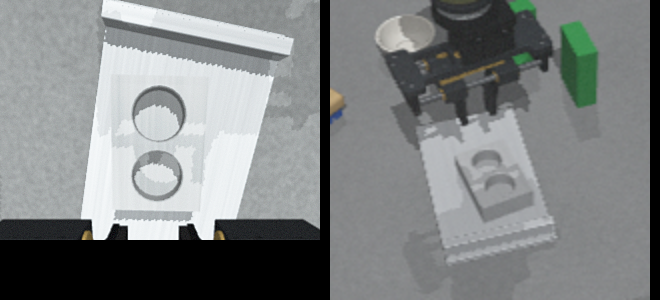

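The mold has fallen on its back with the cavities up. In the wrist picture its far edge runs from (282,76) to (378,77), its near edge is at about row 210, and the cavity centres are at (328,113) and (327,175).

```bash
cat >> h.py <<'E'
def wplane(px,z):
    s=get_state(); c,K=cam("wrist"); H=np.array(c["hand_eye"]); Rt=R.from_rotvec(s["tool_rot"])
    d=np.c_[np.array(px,float),np.ones(len(px))]@np.linalg.inv(K).T
    d=Rt.apply(d@H[:3,:3].T); o=s["position"]+Rt.apply(H[:3,3]); return o+d*((z-o[2])/d[:,2])[:,None]
def inplate(p): q=p-C; return np.c_[q@U,q@V]
E
python3 - <<'E'
from h import *
np.set_printoptions(precision=4,suppress=True)
p=inplate(wplane([(282,76),(378,77),(372,212),(283,210),(328,113),(327,175)],.038)); print(p)
print("rail top inner edge", inplate(wplane([(273,22),(459,57)],.028)))
d=p[4]-p[5]; print("cav yaw",np.degrees(np.arctan2(d[1],d[0])), np.linalg.norm(d), (p[4]+p[5])/2, p[:4].mean(0))
E
```

```text
[[ 0.0608  0.0535]
 [ 0.0727 -0.0141]
 [-0.0262 -0.0324]
 [-0.0376  0.0379]
 [ 0.0419  0.0165]
 [-0.0035  0.0086]]
rail top inner edge [[ 0.0966  0.0669]
 [ 0.0989 -0.071 ]]
cav yaw 9.850621497756645 0.04605724204630025 [0.0192 0.0125] [0.0174 0.0112]
```

Run:
```python
from h import *
print(inplate(get_state()["position"][None]))
to(pl(-.075,.012,.032),57.0)
```

```text
[[-0.03373982  0.00652417]]
t 4.52 at [ 0.5538 -0.1007  0.1125] F [-0.68  0.53  0.02]
shift [-39.6 -12.9  80.5] dr [-0.    -0.     0.185]
```

>>> send_rows --xyz '[[-20, -6, 0], [-40, -13, 0], [-40, -13, 20], [-40, -13, 40], [-40, -13, 60], [-40, -13, 72], [-40, -13, 80], [-40, -13, 80], [-40, -13, 80], [-40, -13, 80]]' --dr '[[0, 0, 0.1], [0, 0, 0.185], [0, 0, 0.185], [0, 0, 0.185], [0, 0, 0.185], [0, 0, 0.185], [0, 0, 0.185], [0, 0, 0.185], [0, 0, 0.185], [0, 0, 0.185]]'

```text
time: 5.35
position: [0.5272, -0.1333, 0.0335]
tool_rot: [2.761, 1.497, 0.002]
ft_force: [0.4, 0.9, 0.1]
grip_width: 0.347
grip_force: 0.0
```

Run:
```python
from h import *
to(pl(-.02,.012,.032),57.0)
```

```text
t 5.35 at [ 0.5272 -0.1333  0.0335] F [0.44 0.85 0.09]
shift [55.6 -1.1  1.5] dr [ 0.002 -0.001 -0.001]
```

>>> send_rows --xyz '[[10, 0, 1], [18, 0, 1], [24, 0, 1], [29, 0, 1], [34, 0, 1], [39, 0, 1], [43, 0, 1], [47, 0, 1], [50, 0, 1], [52, 0, 1]]' --dr '[[0, 0, 0], [0, 0, 0], [0, 0, 0], [0, 0, 0], [0, 0, 0], [0, 0, 0], [0, 0, 0], [0, 0, 0], [0, 0, 0], [0, 0, 0]]'

```text
time: 6.18
position: [0.5524, -0.0916, 0.0315]
tool_rot: [-2.762, -1.497, 0.009]
ft_force: [-7.5, -5.1, 6.6]
grip_width: 0.344
grip_force: 4.1
```

Run:
```python
from h import *
to(pl(-.01,.012,.032),57.0); print(inplate(get_state()["position"][None]))
save("wrist","w4.png")
```

```text
t 6.18 at [ 0.5524 -0.0916  0.0315] F [-7.53 -5.09  6.62]
shift [16.9  0.5 -0.6] dr [-0.003  0.005 -0.001]
[[-0.02688567  0.01256076]]
```

View pics/w4.png

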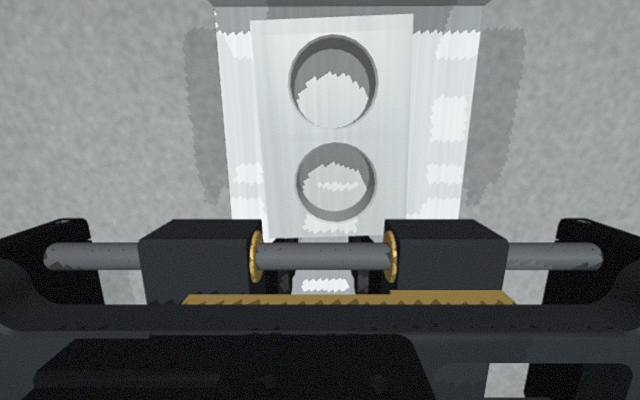

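The mold is now nearly square. Its far edge runs from (250,20) to (413,15), close to the rail edge at row 5. I'll measure the remaining gap and keep pushing.

Run:
```python
from h import *
np.set_printoptions(precision=4,suppress=True)
p=inplate(wplane([(250,20),(413,15),(333,82),(335,182)],.038)); print(p, p[2:].mean(0)); d=p[2]-p[3];print(np.degrees(np.arctan2(d[1],d[0])))
```

```text
[[ 0.0845  0.0436]
 [ 0.0862 -0.0266]
 [ 0.0594  0.0075]
 [ 0.0134  0.0062]] [0.0364 0.0069]
1.6571245547270155
```

>>> send_rows --xyz '[[2, 0, 0], [4, 0, 0], [6, 0, 0], [8, 0, 0], [9, 0, 0], [10, 0, 0], [11, 0, 0], [11, 0, 0], [11, 0, 0], [11, 0, 0]]' --dr '[[0, 0, 0], [0, 0, 0], [0, 0, 0], [0, 0, 0], [0, 0, 0], [0, 0, 0], [0, 0, 0], [0, 0, 0], [0, 0, 0], [0, 0, 0]]'

```text
time: 7.07
position: [0.5594, -0.0824, 0.0314]
tool_rot: [2.762, 1.495, -0.005]
ft_force: [-3.2, -3.9, 2.6]
grip_width: 0.346
grip_force: 2.8
```

Run:
```python
from h import *
print(inplate(get_state()["position"][None]))
save("wrist","w5.png")
```

```text
[[-0.01535188  0.01179227]]
```

>>> send_rows --xyz '[[1, 0, 0], [2, 0, 0], [2.5, 0, 0], [3, 0, 0], [3, 0, 0], [3, 0, 0], [3, 0, 0], [3, 0, 0], [3, 0, 0], [3, 0, 0]]' --dr '[[0, 0, 0], [0, 0, 0], [0, 0, 0], [0, 0, 0], [0, 0, 0], [0, 0, 0], [0, 0, 0], [0, 0, 0], [0, 0, 0], [0, 0, 0]]'

```text
time: 7.95
position: [0.5611, -0.08, 0.0314]
tool_rot: [2.762, 1.495, -0.005]
ft_force: [-3.9, -4.5, 2.9]
grip_width: 0.347
grip_force: 2.9
```

>>> send_rows --xyz '[[0.5, 0, 0], [1, 0, 0], [1.5, 0, 0], [1.5, 0, 0], [1.5, 0, 0], [1.5, 0, 0], [1.5, 0, 0], [1.5, 0, 0], [1.5, 0, 0], [1.5, 0, 0]]' --dr '[[0, 0, 0], [0, 0, 0], [0, 0, 0], [0, 0, 0], [0, 0, 0], [0, 0, 0], [0, 0, 0], [0, 0, 0], [0, 0, 0], [0, 0, 0]]'

```text
time: 8.78
position: [0.5615, -0.0793, 0.0314]
tool_rot: [2.762, 1.495, -0.007]
ft_force: [-4.3, -5.6, 2.0]
grip_width: 0.349
grip_force: 3.5
```

>>> send_rows --xyz '[[0.5, 0, 0], [1, 0, 0], [1.5, 0, 0], [2, 0, 0], [2, 0, 0], [2, 0, 0], [2, 0, 0], [2, 0, 0], [2, 0, 0], [2, 0, 0]]' --dr '[[0, 0, 0], [0, 0, 0], [0, 0, 0], [0, 0, 0], [0, 0, 0], [0, 0, 0], [0, 0, 0], [0, 0, 0], [0, 0, 0], [0, 0, 0]]'

```text
time: 9.62
position: [0.5615, -0.0793, 0.0314]
tool_rot: [2.762, 1.493, -0.011]
ft_force: [-7.9, -8.1, 5.2]
grip_width: 0.343
grip_force: 5.4
```

Run:
```python
from h import *
print(inplate(get_state()["position"][None]),get_state()["ft_force"])
save("wrist","w6.png")
```

```text
[[-0.01159406  0.01165927]] [-7.87518986 -8.14110494  5.23293821]
```

View pics/w6.png

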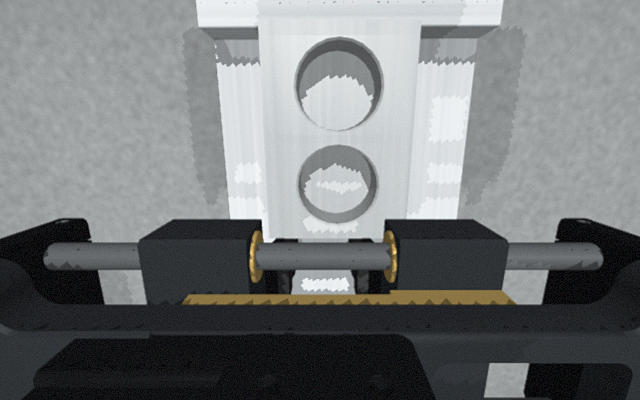

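The mold has stopped moving and the force is rising, so it is against the rail, whose inner edge is at row ~27. The cavities are at (338,84) and (338,184). One firmer press will seat it square.

>>> send_rows --xyz '[[1, 0, 0], [2, 0, 0], [3, 0, 0], [3, 0, 0], [3, 0, 0], [3, 0, 0], [3, 0, 0], [3, 0, 0], [2, 0, 0], [0, 0, 0]]' --dr '[[0, 0, 0], [0, 0, 0], [0, 0, 0], [0, 0, 0], [0, 0, 0], [0, 0, 0], [0, 0, 0], [0, 0, 0], [0, 0, 0], [0, 0, 0]]'

```text
time: 10.5
position: [0.5615, -0.0793, 0.0314]
tool_rot: [2.763, 1.493, -0.01]
ft_force: [-4.6, -6.0, 4.0]
grip_width: 0.344
grip_force: 3.6
```

>>> send_rows --xyz '[[-5, 0, 0], [-15, 0, 0], [-30, 0, 0], [-45, 0, 0], [-45, 0, -30], [-45, 0, -60], [-45, 0, -90], [-45, 0, -110], [-45, 0, -110], [-45, 0, -110]]' --dr '[[0, 0, 0], [0, 0, 0], [0, 0, 0], [0, 0, 0], [0, 0, 0], [0, 0, 0], [0, 0, 0], [0, 0, 0], [0, 0, 0], [0, 0, 0]]'

```text
time: 11.33
position: [0.54, -0.1135, 0.1427]
tool_rot: [2.762, 1.496, 0.005]
ft_force: [-0.3, 0.5, -0.7]
grip_width: 0.349
grip_force: 0.0
```

Run:
```python
from h import *
save("wrist","w7.png")
cv2.imwrite("pics/c7.png",cv2.resize(cv2.imread("pics/w7.png")[0:225,220:440],None,fx=2.6,fy=2.6,interpolation=cv2.INTER_CUBIC))
```

```text
(no output)
```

View pics/c7.png

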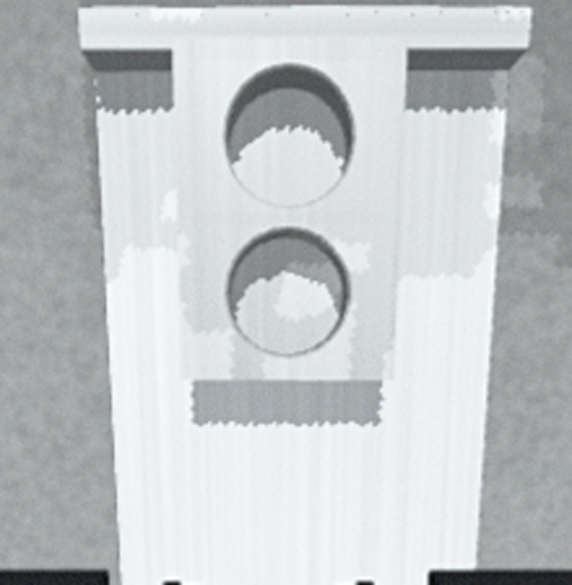

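The crop shows the mold lying with cavities up and its near edge at crop row 380, from x≈185 to 390. That edge is parallel to the rail's inner edge at row 48. A last distance check follows.

Run:
```python
from h import *
np.set_printoptions(precision=4,suppress=True)
g=lambda L:np.array(L)/2.6+[220,0]
m=inplate(wplane(g([(185,380),(390,379)]),.038)); r=inplate(wplane(g([(82,49),(528,49)]),.028)); c=inplate(wplane(g([(290,136),(289,291)]),.038))
pe=inplate(wplane(g([(101,160),(500,160)]),.008))
print(m,r,c,pe,"near edge to rail (exp .1):",r[:,0].mean()-m[:,0].mean(),"cav mid to rail (exp .05)",r[:,0].mean()-c[:,0].mean())
d=c[0]-c[1];print("yaw",np.arctan2(d[1],d[0]), "rail",np.arctan2(*(r[1]-r[0])),"edge",np.arctan2(*(m[1]-m[0])))
```

```text
[[-0.0016  0.0388]
 [-0.0014 -0.0286]] [[ 0.0987  0.0689]
 [ 0.0984 -0.0691]] [[0.0716 0.0046]
 [0.0263 0.0047]] [[ 0.0712  0.0688]
 [ 0.0709 -0.0685]] near edge to rail (exp .1): 0.10007183853767795 cav mid to rail (exp .05) 0.04955595294528982
yaw -0.001496447314196003 rail -3.139747242263035 edge 3.1386089682903946
```

The mold is home to within 0.5 mm, square, and on the plate. The robot is clear of everything.

```bash
python3 -c "
from bench import *
print(close_job())"
```

```text
the job is handed in; nothing more can be done
None
```

The mold lies on its back with the cavities up, measured about 0.5 mm from home and square against the stop rail, entirely on the plate; I did not lift it or touch the dish, brush or edge tool, and the job is handed in (no verdict was returned).

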